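# Open the soap dish and hold out the soap

## Task

Take the soap dish's flap lid by its thumb tab and swing it right back until it rests open, then lift the bar of soap out, keeping it level all the way. Hold it level and still over the middle of its dish, where it can drip, at least 10 cm above the ledge, for three seconds, and finish still holding it there in the gripper for someone with wet hands to take. Leave the mug, jug, brush and bowl where they are.

Things in the scene. Friction and masses are not known exactly. Their poses are not given: they have to be found in the camera images.
- soap_dish: Green plastic soap dish screwed to the white ledge, 112 long (x) by 80 mm wide (y), 46 high when shut. Origin: on the ledge surface (world z = 0) under its middle; x runs from the thumb-tab end to the hinge end, z up. The tray is shallow: rim 16 mm above the ledge, walls 2.5 mm thick; ribs inside carry the soap 9 mm above the ledge.
- dish_lid (a joint): Angle of the green flap lid: 0 shut, 2.1 rad resting fully open, leaning back past the hinge. The hinge is light: let go below about 1.3 rad the lid falls shut, beyond that it falls open by itself. The lid is a cap 112 by 80 mm, 29.5 mm deep; it swings up and over the hinge end. Open, its highest point (the tab) is 140 mm above the ledge.
- lid_hinge (a point): Middle of the lid's hinge axis, at the +x end of the dish: 58 mm along the dish's x from its origin and 16.5 mm above the ledge. The axis lies along the dish's y. This frame turns with the lid; with the lid shut its axes are those of the dish.
- lid_tab (a point): Lid's thumb tab: flat green tongue 22 wide (y), 9 mm thick (z), 28 mm out from the lid's front wall. Origin: mid-width, mid-thickness, 18 mm out from that wall; shut, 22 mm above the ledge, 74 mm along the dish's -x. In the hinge frame it is at x -132, z +5.5 mm and turns with the lid. Its two sides can be pinched from above; it can pivot between the pads as the lid swings.
- soap_center (a point): Centre of the bar of soap, a cream-coloured rounded block 72 mm long (its x), 46 mm wide (its y) and 30 mm thick (z), about 0.1 kg, loose, lying flat on the ribs inside the dish under the lid, roughly in line with the dish. In the dish its centre is 24 mm above the ledge and its top 39 mm; the upper 23 mm stand above the tray's rim.
- steel_mug: Steel mug, 80 mm across, 88 mm high, with a side handle; stands on the ledge. Origin at the centre of its underside. Not to be disturbed.
- plastic_jug: Blue plastic jug, 112 mm across the belly, 180 mm high, with a side handle; stands on the ledge. Origin at the centre of its underside. Not to be disturbed.
- nail_brush: Wooden nail brush, 92 by 40 mm, 29 mm high, bristles down on the ledge. Origin at the centre of its underside. Not to be disturbed.
- aluminium_bowl: Aluminium bowl, 150 mm across the rim, 52 mm high; stands on the ledge. Origin at the centre of its underside. Not to be disturbed.
There are look-alikes about, which are no part of the job. Of the things that look like the soap_dish, the middle-sized one is meant.

How it is judged:
By the outcome, as a careful person would: the job done as asked, in the order asked, and still so for the second after the job is handed in, while the arm keeps its last pose, push and grip.
It also fails if it takes over 64 s, if anything falls off the work surface, if the arm or the gripper's body presses on something with over 40 N, if the wrist force passes 120 N, or if a joint passes its speed limit or range.

## Robot

A 7-joint arm with a two-finger parallel gripper is mounted at the origin on the work surface. World frame = base frame: x ahead of the robot, y to its left, z up, the work surface at z = 0. Lengths are in mm, angles in rad, forces in N, time in s.
With the tool pointing down it reaches from about 425 to 825 mm from the base axis. Payload 3.6 kg.
Tool frame: the origin (TCP) lies midway between the tips of the shut fingers; the grasp point (between the pads) lies 19 mm behind it; z points along the fingers, x is the direction in which the jaws open and shut, and the axes are right-handed (so a half turn about z gives the same grasp; the last joint's range is limited). The gripper opens to 93 mm and grips with 3 to 60 N. Pads are 15 mm wide; open, the fingers measure 128 mm over their backs; the gripper's body (75 mm by 188 mm) begins 65 mm behind the grasp point.
Start: joints at [1.145, 0.615, -0.013, 1.423, 0.008, 1.103, -0.04], TCP at [253.011, -598.705, 218.64] pointing down, gripper open.
Joint ranges: [-3.12, 3.12], [-0.3, 2.06], [-1.34, 1.32], [0.26, 2.42], [-1.36, 4.5], [0.01, 1.98], [-2.84, 2.84]. Speed limits (rad/s): [2.79, 2.79, 3.14, 3.14, 3.14, 3.14, 3.14].

## Interface

Orientations are given as a 3x3 rotation matrix whose columns are the frame's x, y, z axes.
In Python, from workcell import arm, viewer, ticket gives the robot as it stands.
- The arm moves only by the tool move_arm, never from a script. Its argument "deltas" is a list of rows, each an object with "dp": the shift along the tool's x, y, z in mm, a list of three; "twist": the turn, a rotation vector about the tool's x, y, z in degrees, a list of three. In form: [{"dp": [x, y, z], "twist": [rx, ry, rz]}, ...]. A call has 1 to 5 rows; each row is the pose to reach, as a shift and turn from the pose commanded when the call began, along the tool's axes at that moment; what a row does not reach only later rows make up. A row lasts 1/8 s, in which the tool goes at most 62.5 mm and 10.7 degrees, less where a joint would pass 70% of its speed; a pose out of reach is approached as far as the arm can. A call with a gripper value outside its range is refused whole. "hand" is the closure, from 0 (fully open) to 1 (shut), set as the call begins (left out, the last holds). The fingers move at their own pace and stop on an object; "grip_force" is the grip in N (left out, the last holds). Time passes only in rows, so rows that repeat a pose let the fingers close. It gives the time, the measured TCP pose, the force and the opening at its end, in the units of the state.
- arm.get_obs(): the state, without advancing time (a new reading comes with each control period).
- viewer.snapshot(name): name is "scene" or "top" or "wrist"; returns (picture, depth): 384x512x3 uint8, red, green, blue; 384x512 float32, mm along the optical axis (not along the pixel's ray), 0 where there is no reading.
- viewer.get_calibration(name): a dict with "intrinsics" (3x3 intrinsics, pixels), "R" (3x3) and "t" (3): a world point X has camera coordinates R X + t; the wrist camera has in their place "mount" (4x4, takes a point from camera to tool coordinates, whose origin is the TCP and whose axes are the tool frame's). Camera axes: x right, y down, z forward; pixel columns grow to the right and rows downward; lengths in mm; the calibration is good to about 2 mm. The wrist camera is an equidistant fisheye: a pixel r from the principal point sees the ray r / f radians off the axis. A picture is of the moment at which its call begins: read the wrist's pose just before it. get_calibration takes no time and is no camera call.
- ticket.sign_off(): hands the job in, once; it reports no verdict.
The state is a dict: "clock": time; "qpos": joint angles; "joint_velocities": joint speeds; "tau": joint torques, N m; "tcp_pos": TCP position; "eef_rot": TCP orientation; "ft_force": force on the tool from outside, world axes, zero at the start; "ft_torque": the same for the moment, N m; "width": finger opening in mm.
Only numpy, scipy, OpenCV 4.12 (cv2) and the standard library are available. Lean on these libraries where they do the work, as an engineer would, in place of code of your own. Each camera call takes 0.05 s, during which the arm holds its last target.

## Working session

There is one attempt and no reset: what is moved stays moved. The work goes in short steps, Python scripts to look and compute and a tool call to move; the robot and the scene stay as the last step left them, time stands still between calls to the robot, and variables do not carry over. Pictures are saved under pics/ and viewed, and the job is handed in when it is done.

Besides the shell and the picture viewer there is one more tool, called after "Request:" by a JSON object that holds its "op" and its "data", one argument or row to a line. move_arm: Moves the arm, as the interface text tells. Its arguments: {"type":"object","properties":{"deltas":{"type":"array"},"hand":{"type":"number"},"grip_force":{"type":"number"}},"required":["deltas"]}

```bash
mkdir -p pics; ls; python3 - <<'E'
from workcell import arm, viewer, ticket
import cv2, numpy as np
o=arm.get_obs()
for k in ('clock','qpos','tcp_pos','eef_rot','ft_force','width'): print(k,np.round(o[k],3).tolist())
for n in ('scene','top'):
    im,d=viewer.snapshot(n); cv2.imwrite(f'pics/{n}0.png',im[:,:,::-1]); np.savez(f'pics/{n}0.npz',im=im,d=d)
    c=viewer.get_calibration(n); print(n,{k:np.round(v,3).tolist() for k,v in c.items()})
o=arm.get_obs(); im,d=viewer.snapshot('wrist'); cv2.imwrite('pics/wrist0.png',im[:,:,::-1])
c=viewer.get_calibration('wrist'); print({k:np.round(v,3).tolist() for k,v in c.items()})
E
```

```text
pics
clock 0.0
qpos [1.145, 0.616, -0.013, 1.425, 0.008, 1.103, -0.04]
tcp_pos [252.689, -598.022, 217.489]
eef_rot [[0.389, -0.921, -0.001], [-0.921, -0.389, 0.002], [-0.003, 0.0, -1.0]]
ft_force [-0.319, 0.66, 0.081]
width 93.365
scene {'intrinsics': [[396.636, 0.0, 259.706], [0.0, 396.636, 183.898], [0.0, 0.0, 1.0]], 'R': [[-0.752, 0.659, 0.018], [0.348, 0.419, -0.839], [-0.56, -0.624, -0.544]], 't': [403.155, -158.778, 1494.563]}
top {'intrinsics': [[469.985, 0.0, 260.931], [0.0, 469.985, 193.05], [0.0, 0.0, 1.0]], 'R': [[-0.027, -1.0, 0.005], [-0.994, 0.027, -0.101], [0.101, -0.008, -0.995]], 't': [7.628, 518.315, 1178.82]}
{'intrinsics': [[297.319, 0.0, 258.647], [0.0, 297.319, 196.581], [0.0, 0.0, 1.0]], 'mount': [[1.0, 0.0, 0.001, 0.383], [-0.0, 0.966, 0.258, -69.929], [-0.001, -0.258, 0.966, -165.134], [0.0, 0.0, 0.0, 1.0]]}
```

View pics/scene0.png

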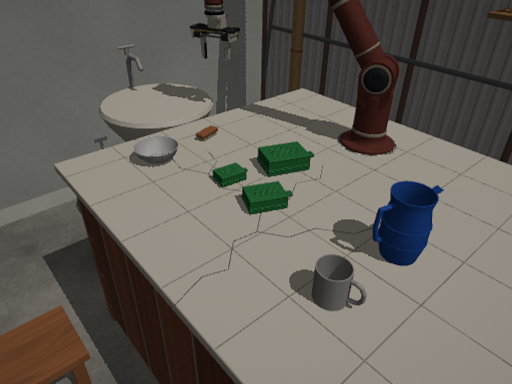

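View pics/top0.png

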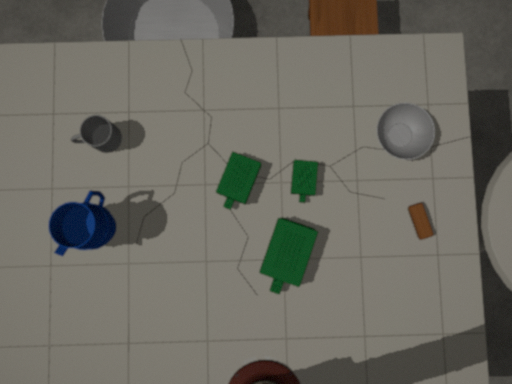

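View pics/wrist0.png

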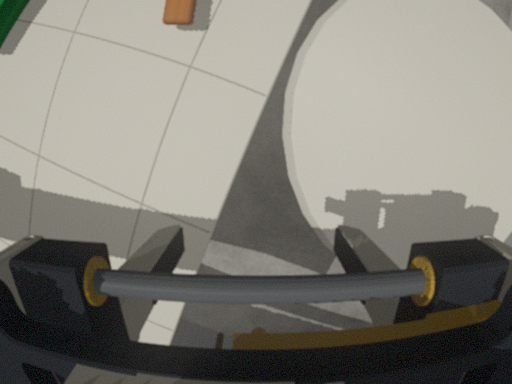

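Top view shows three green dishes, at about (239,178), (304,177) and (289,250), with their tabs pointing down the picture toward the base. The mug is at (98,133), jug at (82,225), bowl at (406,132) and brush at (421,221). Next I'll measure the dishes.

```bash
cat > h.py <<'E'
import numpy as np, cv2
from workcell import arm, viewer, ticket
def pts(n,d,mask):
    c=viewer.get_calibration(n);K=np.array(c['intrinsics']);R=np.array(c['R']);t=np.array(c['t'])
    v,u=np.nonzero(mask&(d>0));z=d[v,u]
    C=np.stack([(u-K[0,2])/K[0,0]*z,(v-K[1,2])/K[1,1]*z,z],1)
    return (C-t)@R, u, v
def ray(n,uv,z):
    c=viewer.get_calibration(n);K=np.array(c['intrinsics']);R=np.array(c['R']);t=np.array(c['t'])
    uv=np.atleast_2d(uv).astype(float)
    D=np.c_[(uv[:,0]-K[0,2])/K[0,0],(uv[:,1]-K[1,2])/K[1,1],np.ones(len(uv))]@R
    o=-R.T@t
    return o+D*((z-o[2])/D[:,2])[:,None]
def green(im):
    i=im.astype(int);return (i[:,:,1]>1.6*i[:,:,0])&(i[:,:,1]>1.5*i[:,:,2])&(i[:,:,1]>25)
E
python3 - <<'E'
from h import *
for n in ('top','scene'):
    f=np.load(f'pics/{n}0.npz');im,d=f['im'],f['d']
    m=green(im)
    nl,l,s,c=cv2.connectedComponentsWithStats(m.astype(np.uint8))
    for i in range(1,nl):
        if s[i,4]<100: continue
        P,u,v=pts(n,d,l==i)
        print(n,s[i].tolist(),'zpct',np.round(np.percentile(P[:,2],[1,50,90,99]),1))
        zt=np.percentile(P[:,2],95)
        # top surface body: points near top
        T=P[P[:,2]>zt-4]
        r=cv2.minAreaRect(T[:,:2].astype(np.float32)); print('  toprect',np.round(r[0],1),np.round(r[1],1),round(r[2],1))
        low=P[(P[:,2]>zt*0.3)&(P[:,2]<zt*0.75)]
        r=cv2.minAreaRect(P[:,:2].astype(np.float32)); print('  all',np.round(r[0],1),np.round(r[1],1),round(r[2],1))
E
```

```text
top [217, 153, 44, 56, 1450] zpct [21.3 45.5 48.6 50.8]
  toprect [557.8  50.1] [ 77.8 111.8] 67.1
  all [550.4  53.3] [ 78.5 144.9] 67.0
top [292, 160, 26, 42, 829] zpct [18.7 35.2 38.3 40.4]
  toprect [ 554.5 -117.6] [60.7 85.8] 82.2
  all [ 546.2 -118.4] [ 64.7 103.2] 82.6
top [260, 219, 58, 74, 2589] zpct [26.8 59.  62.1 64.8]
  toprect [367.  -69.8] [102.5 144.6] 68.9
  all [354.3 -65.5] [103.5 182.4] 68.7
scene [257, 142, 57, 34, 1361] zpct [ 4.7 53.9 61.7 63.5]
  toprect [374.8 -66.9] [102.6 144.3] 68.7
  all [361.4 -62.3] [102.2 184.1] 67.8
scene [213, 163, 34, 24, 538] zpct [ 3.9 33.9 38.1 39.4]
  toprect [ 562.2 -116.7] [61.6 85.1] 83.3
  all [ 554.2 -115.6] [ 61.9 109.4] 82.6
scene [242, 182, 50, 32, 1138] zpct [ 3.8 45.1 48.3 50.1]
  toprect [565.5  52. ] [ 77.7 112.3] 67.1
  all [554.8  55.7] [ 81.4 140.5] 67.7
```

Middle-sized dish (112x78 mm) is the one at top (239,178), with centre near (560,51) and yaw about -23°. The two fixed cameras disagree by 8 mm in x, so I'll check with the wrist camera.

```bash
cat >> h.py <<'E'
from scipy.spatial.transform import Rotation as Ro
def plan(target,yawdeg,tilt=0):
    """delta in tool axes from the measured pose; tool x at yaw, z down; tilt = twist about tool x"""
    o=arm.get_obs();R=np.array(o['eef_rot']);p=np.array(o['tcp_pos'])
    a=np.radians(yawdeg);x=np.array([np.cos(a),np.sin(a),0]);z=np.array([0,0,-1.]);Rt=np.c_[x,np.cross(z,x),z]
    Rt=Rt@Ro.from_euler('x',tilt,degrees=True).as_matrix()
    print('t',round(float(o['clock']),3),'p',np.round(p,1),'F',np.round(o['ft_force'],1),'w',round(float(o['width']),1))
    print('dp',np.round(R.T@(np.array(target)-p),1),'twist',np.round(Ro.from_matrix(R.T@Rt).as_rotvec(degrees=True),1))
E
python3 - <<'E'
from h import *
plan([615,28,217],67.1)
E
```

```text
t 0.15 p [ 252.8 -598.2  217.8] F [0.1 0.5 0.4] w 92.6
dp [-435.8 -577.4    1.6] twist [-1.000e-01  1.000e-01 -1.342e+02]
```

Request:
{"op": "move_arm", "data": {
  "deltas": [
    {"dp": [-30, -40, 0], "twist": [0, 0, -10]},
    {"dp": [-60, -80, 0], "twist": [0, 0, -20]},
    {"dp": [-90, -120, 0], "twist": [0, 0, -30]},
    {"dp": [-120, -160, 0], "twist": [0, 0, -40]},
    {"dp": [-150, -200, 0], "twist": [0, 0, -50]}
  ]
}}

```text
clock: 0.78
tcp_pos: [379.3, -381.1, 218.6]
eef_rot: [[0.957, -0.288, -0.0], [-0.288, -0.957, 0.0], [-0.0, -0.0, -1.0]]
ft_force: [0.9, -0.3, 0.0]
width: 92.9
```

```bash
python3 -c "
from h import *
plan([615,28,217],67.1)"
```

```text
t 0.775 p [ 379.3 -381.1  218.6] F [ 0.9 -0.3  0. ] w 92.9
dp [ 107.6 -459.7    1.6] twist [ -0.    0.  -83.9]
```

Request:
{"op": "move_arm", "data": {
  "deltas": [
    {"dp": [12, -51, 0], "twist": [0, 0, -10]},
    {"dp": [24, -102, 0], "twist": [0, 0, -20]},
    {"dp": [36, -153, 0], "twist": [0, 0, -30]},
    {"dp": [48, -204, 0], "twist": [0, 0, -40]},
    {"dp": [60, -255, 0], "twist": [0, 0, -50]}
  ]
}}

```text
clock: 1.4
tcp_pos: [511.6, -155.3, 218.6]
eef_rot: [[0.837, 0.548, -0.0], [0.548, -0.837, -0.0], [-0.0, 0.0, -1.0]]
ft_force: [1.1, -0.3, 0.1]
width: 92.7
```

```bash
python3 -c "
from h import *
plan([615,28,217],67.1)"
```

```text
t 1.4 p [ 511.6 -155.3  218.6] F [ 1.1 -0.3  0.1] w 92.7
dp [186.9 -96.8   1.5] twist [ -0.    0.  -33.9]
```

Request:
{"op": "move_arm", "data": {
  "deltas": [
    {"dp": [47, -24, 0], "twist": [0, 0, -9]},
    {"dp": [94, -48, 0], "twist": [0, 0, -18]},
    {"dp": [140, -72, 0], "twist": [0, 0, -26]},
    {"dp": [187, -97, 0], "twist": [0, 0, -33.9]},
    {"dp": [187, -97, 0], "twist": [0, 0, -33.9]}
  ]
}}

```text
clock: 2.02
tcp_pos: [615.9, 32.5, 218.3]
eef_rot: [[0.386, 0.922, -0.0], [0.922, -0.386, 0.005], [0.004, -0.002, -1.0]]
ft_force: [0.0, -0.2, 0.8]
width: 92.9
```

```bash
cat >> h.py <<'E'
def wcam(): 
    c=viewer.get_calibration('wrist'); return np.array(c['intrinsics']),np.array(c['mount'])
def wpts(d,mask,pose):
    K,M=wcam();v,u=np.nonzero(mask&(d>0));z=d[v,u]
    q=np.stack([u-K[0,2],v-K[1,2]],1).astype(float)/K[0,0];th=np.linalg.norm(q,axis=1);s=np.where(th>1e-9,np.tan(th)/np.maximum(th,1e-9),1)
    C=np.c_[q*s[:,None]*z[:,None],z]
    T=C@M[:3,:3].T+M[:3,3]
    return T@pose[1].T+pose[0],u,v
def wsnap(name):
    o=arm.get_obs();pose=(np.array(o['tcp_pos']),np.array(o['eef_rot']))
    im,d=viewer.snapshot('wrist');cv2.imwrite(f'pics/{name}.png',im[:,:,::-1]);np.savez(f'pics/{name}.npz',im=im,d=d,p=pose[0],R=pose[1]);return im,d,pose
E
python3 - <<'E'
from h import *
im,d,pose=wsnap('wrist1')
m=green(im)
nl,l,s,c=cv2.connectedComponentsWithStats(m.astype(np.uint8))
for i in range(1,nl):
    if s[i,4]<200: continue
    P,u,v=wpts(d,l==i,pose)
    print(s[i].tolist(),np.round(np.percentile(P[:,2],[1,50,90,99]),1))
    T=P[P[:,2]>np.percentile(P[:,2],95)-5]
    r=cv2.minAreaRect(T[:,:2].astype(np.float32)); print('  toprect',np.round(r[0],1),np.round(r[1],1),round(r[2],1))
print(pose[0],np.round(pose[1],3).tolist())
E
```

```text
[67, 0, 86, 99, 7693] [13.4 58.7 60.2 61.5]
  toprect [374.9 -72.9] [103.5 133.7] 68.6
[219, 64, 70, 116, 6904] [25.3 45.1 46.3 47.3]
  toprect [559.5  48.7] [ 78.7 111.4] 66.7
[104, 136, 65, 84, 3281] [11.5 34.9 36.1 37. ]
  toprect [ 556.5 -118.5] [61.7 85.4] 82.7
[615.85649019  32.54838669 218.32868088] [[0.386, 0.922, -0.0], [0.922, -0.386, 0.005], [0.004, -0.002, -1.0]]
```

View pics/wrist1.png

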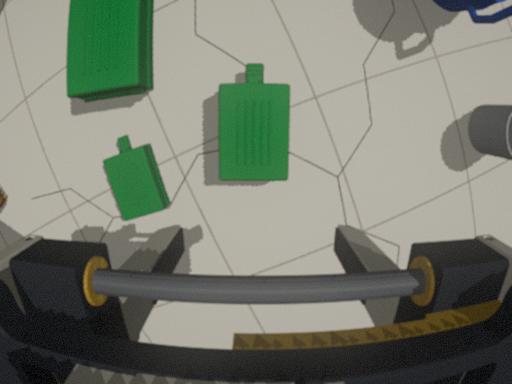

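The wrist view shows the dish at (254,130) with its tab at (254,73), and the small look-alike at (135,180). I'll re-measure now that the arm has settled, this time including the tab.

```bash
cat >> h.py <<'E'
def dish(im,d,pose,near=(258,130)):
    m=green(im);nl,l,s,c=cv2.connectedComponentsWithStats(m.astype(np.uint8))
    i=min((k for k in range(1,nl) if s[k,4]>200),key=lambda k:np.hypot(c[k][0]-near[0],c[k][1]-near[1]))
    P,u,v=wpts(d,l==i,pose);return P
E
python3 - <<'E'
from h import *
im,d,pose=wsnap('wrist2');P=dish(im,d,pose)
T=P[P[:,2]>41];r=cv2.minAreaRect(T[:,:2].astype(np.float32));print(r)
b=cv2.boxPoints(r)
# tab
yaw=np.radians(r[2]-90) if r[1][0]<r[1][1] else np.radians(r[2])
ex=np.array([np.cos(yaw),np.sin(yaw)]);ey=np.array([-ex[1],ex[0]]);c=np.array(r[0])
a=(P[:,:2]-c)@ex;bb=(P[:,:2]-c)@ey
t=P[(a<-60)&(P[:,2]>20)];at=a[(a<-60)&(P[:,2]>20)];bt=bb[(a<-60)&(P[:,2]>20)]
print('yaw',np.degrees(yaw),'tab a',np.percentile(at,[1,99]),'b',np.percentile(bt,[2,98]),'z',np.percentile(t[:,2],[5,50,95]))
print('tab est',c-74*ex, pose[0])
plan([*(c-74*ex),100],np.degrees(yaw)+90)
E
```

```text
((559.3401489257812, 49.182952880859375), (78.220947265625, 111.09579467773438), 66.37178802490234)
yaw -23.628211975097656 tab a [-81.35466776 -60.16359891] b [-9.41568272  8.42464258] z [24.35557209 25.85659577 27.39231102]
tab est [491.54390267  78.8421672 ] [615.32630999  28.81186996 218.04225045]
t 2.125 p [615.1  26.3 218. ] F [ 0.6 -0.8  0.1] w 93.1
dp [  -0.2 -134.1  118.1] twist [-0.1  0.1  0.4]
```

Request:
{"op": "move_arm", "data": {
  "deltas": [
    {"dp": [0, -36, 24], "twist": [0, 0, 0]},
    {"dp": [0, -72, 48], "twist": [0, 0, 0.3]},
    {"dp": [0, -104, 72], "twist": [0, 0, 0.4]},
    {"dp": [0, -134, 96], "twist": [0, 0, 0.4]},
    {"dp": [0, -134, 96], "twist": [0, 0, 0.4]}
  ]
}}

```text
clock: 2.75
tcp_pos: [489.0, 77.4, 121.6]
eef_rot: [[0.4, 0.916, -0.005], [0.916, -0.4, -0.003], [-0.005, -0.004, -1.0]]
ft_force: [0.5, 0.1, 0.9]
width: 93.0
```

Request:
{"op": "move_arm", "data": {
  "deltas": [
    {"dp": [0, 0, 0], "twist": [0, 0, 0]},
    {"dp": [0, 0, 0], "twist": [0, 0, 0]},
    {"dp": [0, 0, 0], "twist": [0, 0, 0]}
  ],
  "hand": 0.4
}}

```text
clock: 3.12
tcp_pos: [493.4, 78.8, 123.2]
eef_rot: [[0.402, 0.916, 0.002], [0.916, -0.402, 0.0], [0.001, 0.001, -1.0]]
ft_force: [-0.7, -0.1, 0.4]
width: 67.4
```

```bash
python3 - <<'E'
from h import *
im,d,pose=wsnap('wrist3');P=dish(im,d,pose,(258,300))
print(pose[0],len(P),np.percentile(P[:,2],[1,50,99]))
plan([491.5,79,9],66.5)
E
```

```text
[493.36415426  78.77826289 123.15549808] 1398 [ 43.32334355  44.95734232 223.11376388]
t 3.175 p [493.1  78.9 123. ] F [-0.4  0.7 -0.3] w 63.8
dp [ -0.6  -1.6 114. ] twist [ 0.1 -0.  -0.2]
```

View pics/wrist3.png

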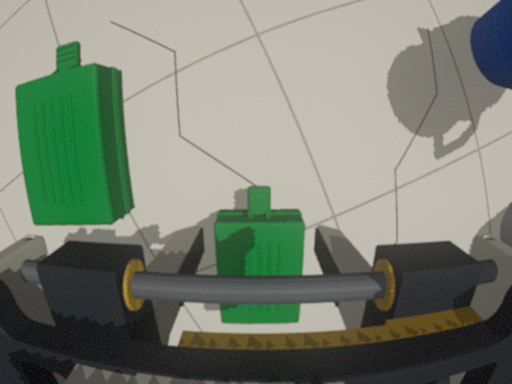

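The tab is at (259,200), centred between the fingers (203 and 316). I'll refine its position from this closer view.

```bash
python3 - <<'E'
from h import *
f=np.load('pics/wrist3.npz');im,d=f['im'],f['d'];pose=(f['p'],f['R'])
m=green(im);m[:, :210]=0;m[:,310:]=0;m[:180]=0
P,u,v=wpts(d,m,pose)
q=(P-pose[0])@pose[1]   # tool coords
t=(P[:,2]>20)&(P[:,2]<30)&(v<212)
print('tab tool x',np.percentile(q[t,0],[1,50,99]),'y',np.percentile(q[t,1],[1,99]),'z',np.percentile(P[t,2],[5,50,95]))
w=(P[:,2]>41)&(P[:,2]<50)
print('lid tool x',np.percentile(q[w,0],[0.5,99.5]),'y',np.percentile(q[w,1],[0.5,99.5]))
E
```

```text
tab tool x [-10.26917395  -1.01892916   8.2281828 ] y [-10.4666837   12.19347921] z [24.34593303 25.66671964 27.27806596]
lid tool x [-39.63519595  38.01648833] y [ 16.25241806 125.987894  ]
```

Request:
{"op": "move_arm", "data": {
  "deltas": [
    {"dp": [-1, -2, 40], "twist": [0, 0, 0]},
    {"dp": [-1, -2, 75], "twist": [0, 0, 0]},
    {"dp": [-1, -2, 100], "twist": [0, 0, 0]},
    {"dp": [-1, -2, 113], "twist": [0, 0, 0]},
    {"dp": [-1, -2, 113], "twist": [0, 0, 0]}
  ],
  "hand": 0.5,
  "grip_force": 12
}}

```text
clock: 3.8
tcp_pos: [490.0, 79.1, 9.3]
eef_rot: [[0.4, 0.916, -0.001], [0.916, -0.4, -0.0], [-0.0, -0.001, -1.0]]
ft_force: [-0.2, -0.5, -0.1]
width: 46.8
```

Request:
{"op": "move_arm", "data": {
  "deltas": [
    {"dp": [0, 0, 0], "twist": [0, 0, 0]},
    {"dp": [0, 0, 0], "twist": [0, 0, 0]}
  ]
}}

```text
clock: 4.05
tcp_pos: [490.7, 79.2, 10.6]
eef_rot: [[0.4, 0.916, 0.002], [0.916, -0.4, 0.0], [0.001, 0.002, -1.0]]
ft_force: [0.8, -0.4, 0.5]
width: 46.7
```

```bash
python3 - <<'E'
from h import *
im,d,pose=wsnap('wrist4')
plan([491.5,79,9],66.5)
E
```

```text
t 4.1 p [490.6  79.2  10.5] F [-0.3  0.7 -0.5] w 46.6
dp [0.2 0.9 1.5] twist [ 0.1 -0.1 -0.1]
```

View pics/wrist4.png

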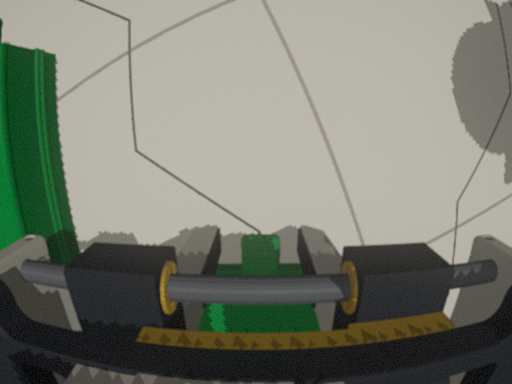

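The tab is at (261,255), between the fingers at 205 and 315. I'll close on it now.

Request:
{"op": "move_arm", "data": {
  "deltas": [
    {"dp": [0, 0, 0], "twist": [0, 0, 0]},
    {"dp": [0, 0, 0], "twist": [0, 0, 0]},
    {"dp": [0, 0, 0], "twist": [0, 0, 0]},
    {"dp": [0, 0, 0], "twist": [0, 0, 0]},
    {"dp": [0, 0, 0], "twist": [0, 0, 0]}
  ],
  "hand": 1,
  "grip_force": 12
}}

```text
clock: 4.72
tcp_pos: [490.6, 80.2, 9.8]
eef_rot: [[0.399, 0.917, 0.001], [0.917, -0.399, 0.002], [0.002, 0.0, -1.0]]
ft_force: [1.1, 2.4, -0.0]
width: 21.7
```

```bash
python3 - <<'E'
from h import *
plan([491.5,79,9],66.5)
# arc plan: lid angle th, tool tilt; tab point in tool coords fixed at (0,0,-s)
s=12.5
def tab(th):
    return -132*np.cos(th)+5.5*np.sin(th), 5.5*np.cos(th)+132*np.sin(th)   # rotate up
def pose(th,tilt): # dish-x, z, of TCP rel. hinge; tilt deg: z_tool=(sin,-cos)
    X,Z=tab(th);t=np.radians(tilt);return X+s*np.sin(t),Z-s*np.cos(t)
sch=[(0,0)]+[(0.13*k,min(2.6*k,40)) for k in range(1,17)]
prev=None
for c in range(0,16,5):
    th0,t0=sch[c];X0,Z0=pose(th0,t0);t=np.radians(t0)
    ey=np.array([np.cos(t),np.sin(t)]);ez=np.array([np.sin(t),-np.cos(t)])
    print('call',c)
    for th,tl in sch[c+1:c+6]:
        dv=np.array(pose(th,tl))-[X0,Z0];print(f'  th{th:.2f} dp [0,{dv@ey:.1f},{dv@ez:.1f}] rx {-(tl-t0):.1f}')
E
```

```text
t 4.725 p [490.6  80.2   9.8] F [ 1.1  2.4 -0. ] w 21.7
dp [-0.8  1.3  0.8] twist [ 0.  -0.1 -0. ]
call 0
  th0.13 dp [0,2.4,-17.1] rx -2.6
  th0.26 dp [0,7.0,-33.8] rx -5.2
  th0.39 dp [0,13.7,-49.9] rx -7.8
  th0.52 dp [0,22.4,-65.1] rx -10.4
  th0.65 dp [0,33.1,-79.1] rx -13.0
call 5
  th0.78 dp [0,14.9,-9.5] rx -2.6
  th0.91 dp [0,30.8,-17.1] rx -5.2
  th1.04 dp [0,47.6,-22.7] rx -7.8
  th1.17 dp [0,65.0,-26.2] rx -10.4
  th1.30 dp [0,82.7,-27.4] rx -13.0
call 10
  th1.43 dp [0,17.0,4.9] rx -2.6
  th1.56 dp [0,33.3,11.8] rx -5.2
  th1.69 dp [0,48.5,20.7] rx -7.8
  th1.82 dp [0,62.4,31.4] rx -10.4
  th1.95 dp [0,74.8,43.8] rx -13.0
call 15
  th2.08 dp [0,7.0,15.8] rx -1.0
```

Pinched at 21.7 mm wide, so the tab is held. I'll start the arc.

Request:
{"op": "move_arm", "data": {
  "deltas": [
    {"dp": [0, 2.4, -17], "twist": [-2.6, 0, 0]},
    {"dp": [0, 7, -34], "twist": [-5.2, 0, 0]},
    {"dp": [0, 13.7, -50], "twist": [-7.8, 0, 0]},
    {"dp": [0, 22.4, -65], "twist": [-10.4, 0, 0]},
    {"dp": [0, 33, -79], "twist": [-13, 0, 0]}
  ]
}}

```text
clock: 5.35
tcp_pos: [521.0, 67.0, 89.5]
eef_rot: [[0.399, 0.893, 0.209], [0.917, -0.389, -0.089], [0.002, 0.227, -0.974]]
ft_force: [3.6, 3.7, -2.4]
width: 21.8
```

```bash
python3 - <<'E'
from h import *
plan([491.5,79,9],66.5)
im,d=viewer.snapshot('scene');cv2.imwrite('pics/scene1.png',cv2.resize(im[100:260,150:350],None,fx=3,fy=3)[:,:,::-1])
E
```

```text
t 5.35 p [521.   67.   89.5] F [ 3.6  3.7 -2.4] w 21.8
dp [ -1.  -49.3  71.2] twist [13.1 -0.1 -0. ]
```

View pics/scene1.png

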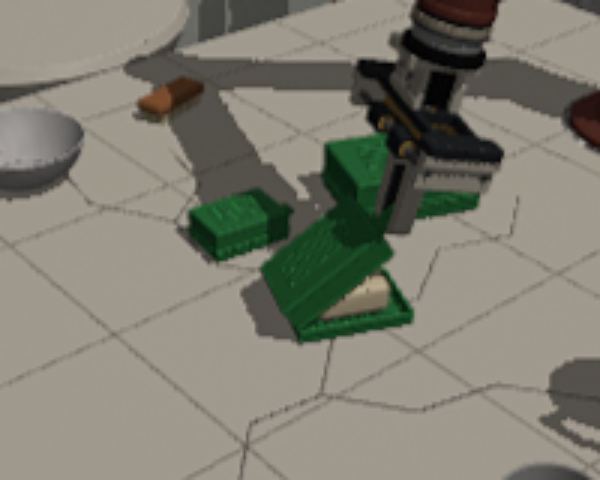

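The lid is lifting and follows the grip. The soap shows at about (360,295) in the crop. I'll continue.

Request:
{"op": "move_arm", "data": {
  "deltas": [
    {"dp": [0, 15, -9.5], "twist": [-2.6, 0, 0]},
    {"dp": [0, 31, -17], "twist": [-5.2, 0, 0]},
    {"dp": [0, 47.5, -22.7], "twist": [-7.8, 0, 0]},
    {"dp": [0, 65, -26], "twist": [-10.4, 0, 0]},
    {"dp": [0, 82.7, -27.4], "twist": [-13, 0, 0]}
  ]
}}

```text
clock: 6.02
tcp_pos: [589.4, 37.5, 134.8]
eef_rot: [[0.398, 0.823, 0.405], [0.917, -0.358, -0.173], [0.003, 0.44, -0.898]]
ft_force: [2.0, 3.3, -1.4]
width: 22.0
```

Request:
{"op": "move_arm", "data": {
  "deltas": [
    {"dp": [0, 17, 5], "twist": [-2.6, 0, 0]},
    {"dp": [0, 33, 12], "twist": [-5.2, 0, 0]},
    {"dp": [0, 48.5, 20.7], "twist": [-7.8, 0, 0]},
    {"dp": [0, 62.4, 31.4], "twist": [-10.4, 0, 0]},
    {"dp": [0, 73, 42], "twist": [-13, 0, 0]}
  ]
}}

```text
clock: 6.65
tcp_pos: [667.6, 3.9, 129.5]
eef_rot: [[0.397, 0.71, 0.582], [0.918, -0.308, -0.251], [0.001, 0.633, -0.774]]
ft_force: [0.5, 0.5, 0.4]
width: 21.9
```

```bash
python3 - <<'E'
from h import *
plan([491.5,79,9],66.5)
im,d=viewer.snapshot('scene');cv2.imwrite('pics/scene2.png',cv2.resize(im[100:260,150:350],None,fx=3,fy=3)[:,:,::-1])
E
```

```text
t 6.65 p [667.6   3.9 129.5] F [0.5 0.5 0.4] w 21.9
dp [  -1.1 -224.5  -28. ] twist [39.3 -0.1  0.1]
```

View pics/scene2.png

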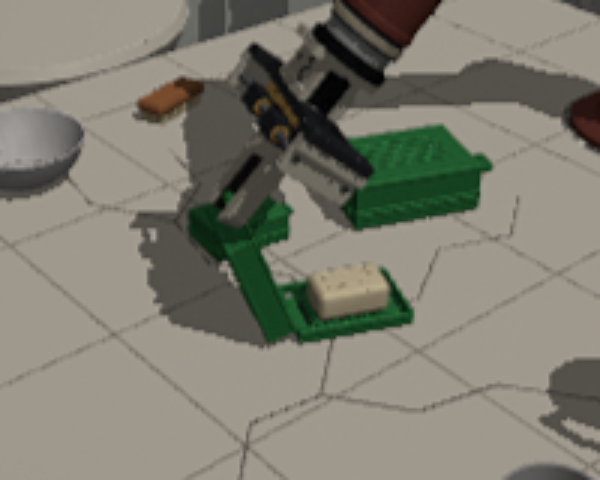

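The lid is now at about 1.9 rad. I'll ease it a bit further, release, and back out along the tool axis.

Request:
{"op": "move_arm", "data": {
  "deltas": [
    {"dp": [0, 4, 6], "twist": [-0.5, 0, 0]},
    {"dp": [0, 7, 13], "twist": [-1, 0, 0]},
    {"dp": [0, 7, 13], "twist": [-1, 0, 0]}
  ]
}}

```text
clock: 7.08
tcp_pos: [679.6, -1.4, 123.2]
eef_rot: [[0.397, 0.702, 0.591], [0.918, -0.305, -0.255], [0.002, 0.644, -0.765]]
ft_force: [2.9, 5.3, 2.1]
width: 21.9
```

Request:
{"op": "move_arm", "data": {
  "deltas": [
    {"dp": [0, 0, 0], "twist": [0, 0, 0]},
    {"dp": [0, 0, 0], "twist": [0, 0, 0]},
    {"dp": [0, 0, 0], "twist": [0, 0, 0]},
    {"dp": [0, 0, 0], "twist": [0, 0, 0]}
  ],
  "hand": 0.3
}}

```text
clock: 7.58
tcp_pos: [677.4, -4.0, 122.2]
eef_rot: [[0.402, 0.702, 0.588], [0.916, -0.307, -0.259], [-0.001, 0.642, -0.766]]
ft_force: [-0.5, 0.0, 0.1]
width: 57.1
```

Request:
{"op": "move_arm", "data": {
  "deltas": [
    {"dp": [0, 0, -25], "twist": [0, 0, 0]},
    {"dp": [0, 0, -60], "twist": [0, 0, 0]},
    {"dp": [0, 0, -100], "twist": [0, 0, 0]},
    {"dp": [0, 0, -120], "twist": [0, 0, 0]},
    {"dp": [0, 0, -120], "twist": [0, 0, 0]}
  ]
}}

```text
clock: 8.2
tcp_pos: [607.1, 28.4, 215.6]
eef_rot: [[0.4, 0.701, 0.591], [0.917, -0.307, -0.256], [0.002, 0.644, -0.765]]
ft_force: [0.1, -0.4, -0.4]
width: 65.2
```

```bash
python3 - <<'E'
from h import *
plan([597,32,190],66.5)
im,d=viewer.snapshot('scene');cv2.imwrite('pics/scene3.png',cv2.resize(im[100:260,150:350],None,fx=3,fy=3)[:,:,::-1])
E
```

```text
t 8.2 p [607.1  28.4 215.6] F [ 0.1 -0.4 -0.4] w 65.2
dp [ -0.8 -24.6  12.7] twist [40.1 -0.1 -0.1]
```

View pics/scene3.png

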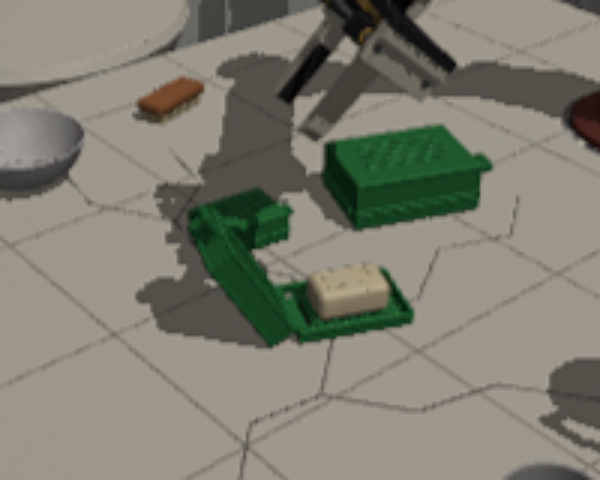

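The lid rests open against its stop at about (240,275) in the crop, and the soap is uncovered at (350,290). I'll straighten the tool and look at the soap.

Request:
{"op": "move_arm", "data": {
  "deltas": [
    {"dp": [0, -6, 3], "twist": [10, 0, 0]},
    {"dp": [0, -12, 6], "twist": [20, 0, 0]},
    {"dp": [0, -18, -5], "twist": [30, 0, 0]},
    {"dp": [0, -25, -10], "twist": [40, 0, 0]},
    {"dp": [0, -25, -10], "twist": [40, 0, 0]}
  ],
  "hand": 0.1
}}

```text
clock: 8.88
tcp_pos: [583.3, 38.4, 206.1]
eef_rot: [[0.401, 0.915, 0.037], [0.916, -0.401, -0.017], [-0.001, 0.041, -0.999]]
ft_force: [0.7, 0.2, -1.3]
width: 83.6
```

Request:
{"op": "move_arm", "data": {
  "deltas": [
    {"dp": [0, 0, 0], "twist": [0, 0, 0]},
    {"dp": [0, 0, 0], "twist": [0, 0, 0]},
    {"dp": [0, 0, 0], "twist": [0, 0, 0]}
  ]
}}

```text
clock: 9.25
tcp_pos: [582.4, 39.5, 205.5]
eef_rot: [[0.399, 0.916, 0.041], [0.917, -0.399, -0.023], [-0.004, 0.047, -0.999]]
ft_force: [-0.4, 0.3, 0.6]
width: 83.5
```

```bash
python3 - <<'E'
from h import *
im,d,pose=wsnap('wrist5')
print(pose[0],np.round(pose[1],3).tolist())
hsv=cv2.cvtColor(im,cv2.COLOR_RGB2HSV)
P,u,v=wpts(d,(d>0),pose)
q=(P-[559.3,49.2,0]); yaw=np.radians(-23.5);ex=np.array([np.cos(yaw),np.sin(yaw),0]);ey=np.array([-ex[1],ex[0],0])
k=(np.abs(q@ex)<55)&(np.abs(q@ey)<40)&(P[:,2]>30)&(P[:,2]<50)
S=P[k];print(len(S),np.percentile(S[:,2],[1,10,50,90,99]))
mask=np.zeros(d.shape,bool);mask[v[k],u[k]]=1
T=S[(S[:,2]>35)]
r=cv2.minAreaRect(T[:,:2].astype(np.float32));print(r)
g=green(im);Pg,ug,vg=wpts(d,g,pose);qg=Pg-[559.3,49.2,0]
kk=(np.abs(qg@ex)<75)&(np.abs(qg@ey)<60)&(Pg[:,2]>12)&(Pg[:,2]<20)
print('rim',len(Pg[kk]),cv2.minAreaRect(Pg[kk][:,:2].astype(np.float32)))
print('rim ey',np.percentile(qg[kk]@ey,[1,99]),'ex',np.percentile(qg[kk]@ex,[1,99]))
plan([*r[0],19],66.5)
E
```

```text
[582.41757302  39.45114424 205.51675851] [[0.399, 0.916, 0.041], [0.917, -0.399, -0.023], [-0.004, 0.047, -0.999]]
2467 [31.11706359 35.06882326 37.61885172 38.83312896 39.69527867]
((556.1679077148438, 49.695953369140625), (43.681339263916016, 68.09228515625), 67.28022003173828)
rim 1313 ((568.248046875, 45.00708770751953), (79.9266357421875, 129.4453125), 66.64398193359375)
rim ey [-39.72177173  38.997352  ] ex [-53.91029362  73.19279264]
t 9.3 p [582.6  39.5 205.8] F [ 0.3  0.1 -0.1] w 83.7
dp [ -0.5 -37.1 185.2] twist [ 2.7  0.2 -0. ]
```

View pics/wrist5.png

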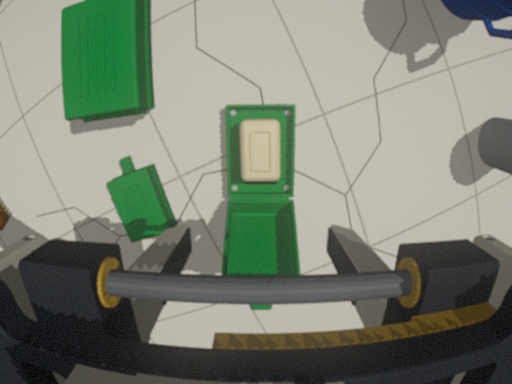

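Soap at (260,150), with the tray around it at (261,150) and the open lid below. I'll move above it, level the tool, and descend.

Request:
{"op": "move_arm", "data": {
  "deltas": [
    {"dp": [0, -18, 30], "twist": [1.5, 0, 0]},
    {"dp": [0, -37, 70], "twist": [2.7, 0, 0]},
    {"dp": [0, -37, 100], "twist": [2.7, 0, 0]},
    {"dp": [0, -37, 115], "twist": [2.7, 0.2, 0]},
    {"dp": [0, -37, 115], "twist": [2.7, 0.2, 0]}
  ]
}}

```text
clock: 9.93
tcp_pos: [554.3, 50.8, 89.0]
eef_rot: [[0.401, 0.916, -0.0], [0.916, -0.401, -0.0], [-0.0, -0.0, -1.0]]
ft_force: [-0.3, -0.7, -0.0]
width: 83.6
```

Request:
{"op": "move_arm", "data": {
  "deltas": [
    {"dp": [0, 0, 0], "twist": [0, 0, 0]},
    {"dp": [0, 0, 0], "twist": [0, 0, 0]},
    {"dp": [0, 0, 0], "twist": [0, 0, 0]}
  ]
}}

```text
clock: 10.3
tcp_pos: [555.4, 50.5, 90.2]
eef_rot: [[0.402, 0.916, 0.002], [0.916, -0.402, 0.0], [0.001, 0.002, -1.0]]
ft_force: [0.3, -0.4, -0.0]
width: 83.3
```

```bash
python3 - <<'E'
from h import *
im,d,pose=wsnap('wrist6')
P,u,v=wpts(d,(d>0),pose)
q=(P-[559.3,49.2,0]); yaw=np.radians(-23.5);ex=np.array([np.cos(yaw),np.sin(yaw),0]);ey=np.array([-ex[1],ex[0],0])
k=(np.abs(q@ex)<55)&(np.abs(q@ey)<40)&(P[:,2]>34)&(P[:,2]<50)
S=P[k];r=cv2.minAreaRect(S[:,:2].astype(np.float32));print(r,np.percentile(S[:,2],[1,50,99]))
q=(S-pose[0])@pose[1];print('tool x',np.percentile(q[:,0],[1,99]),'y',np.percentile(q[:,1],[1,99]))
plan([556.3,49.6,19],66.9)
E
```

```text
((555.876708984375, 50.23332977294922), (44.23048400878906, 69.76441955566406), 67.57440185546875) [34.41766716 37.74489532 39.48921767]
tool x [-21.43660538  20.97691908] y [-33.0906688   33.67465234]
t 10.35 p [555.2  50.5  90. ] F [ 0.1 -0.   0.1] w 83.8
dp [-0.4  1.2 71. ] twist [ 0.1 -0.1 -0.6]
```

View pics/wrist6.png

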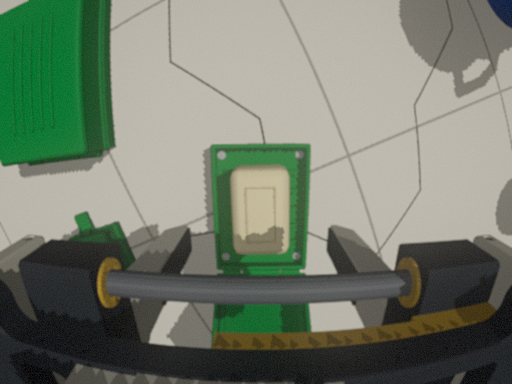

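The soap (260,210) is centred under the tool to within 0.5 mm. I'll descend and close.

Request:
{"op": "move_arm", "data": {
  "deltas": [
    {"dp": [0, 0.3, 25], "twist": [0, 0, -0.5]},
    {"dp": [0, 0.3, 45], "twist": [0, 0, -1]},
    {"dp": [0, 0.3, 60], "twist": [0, 0, -1]},
    {"dp": [0, 0.3, 70], "twist": [0, 0, -1]},
    {"dp": [0, 0.3, 70.5], "twist": [0, 0, -1]}
  ]
}}

```text
clock: 10.98
tcp_pos: [554.9, 50.4, 18.4]
eef_rot: [[0.386, 0.923, -0.0], [0.923, -0.386, 0.0], [0.0, -0.0, -1.0]]
ft_force: [-0.1, 1.3, 0.9]
width: 83.7
```

Request:
{"op": "move_arm", "data": {
  "deltas": [
    {"dp": [0, 0, 0], "twist": [0, 0, 0]},
    {"dp": [0, 0, 0], "twist": [0, 0, 0]}
  ]
}}

```text
clock: 11.22
tcp_pos: [555.7, 50.5, 19.6]
eef_rot: [[0.386, 0.923, 0.002], [0.923, -0.386, 0.001], [0.001, 0.002, -1.0]]
ft_force: [0.2, -0.4, -0.2]
width: 83.8
```

```bash
python3 - <<'E'
from h import *
plan([556.3,49.6,19],67.4)
E
```

```text
t 11.225 p [555.7  50.5  19.6] F [ 0.2 -0.4 -0.2] w 83.8
dp [-0.6  0.9  0.6] twist [ 0.1 -0.1 -0.1]
```

Request:
{"op": "move_arm", "data": {
  "deltas": [
    {"dp": [0, 0, 0], "twist": [0, 0, 0]},
    {"dp": [0, 0, 0], "twist": [0, 0, 0]},
    {"dp": [0, 0, 0], "twist": [0, 0, 0]},
    {"dp": [0, 0, 0], "twist": [0, 0, 0]},
    {"dp": [0, 0, 0], "twist": [0, 0, 0]}
  ],
  "hand": 1,
  "grip_force": 20
}}

```text
clock: 11.85
tcp_pos: [555.3, 50.5, 18.9]
eef_rot: [[0.386, 0.923, 0.001], [0.923, -0.386, 0.001], [0.001, 0.001, -1.0]]
ft_force: [0.5, -0.0, -0.4]
width: 45.9
```

Request:
{"op": "move_arm", "data": {
  "deltas": [
    {"dp": [0, 0, 0], "twist": [0, 0, 0]},
    {"dp": [0, 0, 0], "twist": [0, 0, 0]},
    {"dp": [0, 0, -2], "twist": [0, 0, 0]},
    {"dp": [0, 0, -5], "twist": [0, 0, 0]},
    {"dp": [0, 0, -8], "twist": [0, 0, 0]}
  ]
}}

```text
clock: 12.48
tcp_pos: [555.1, 50.3, 27.1]
eef_rot: [[0.386, 0.923, 0.001], [0.923, -0.386, 0.0], [0.0, 0.0, -1.0]]
ft_force: [-0.0, 0.4, -1.8]
width: 45.8
```

```bash
python3 - <<'E'
from h import *
plan([556.3,49.6,19],67.4)
im,d,pose=wsnap('wrist7')
im,d=viewer.snapshot('scene');cv2.imwrite('pics/scene4.png',cv2.resize(im[100:260,150:350],None,fx=3,fy=3)[:,:,::-1])
E
```

```text
t 12.475 p [555.1  50.3  27.1] F [-0.   0.4 -1.8] w 45.8
dp [-0.2  1.4  8.1] twist [ 0.  -0.  -0.1]
```

View pics/scene4.png

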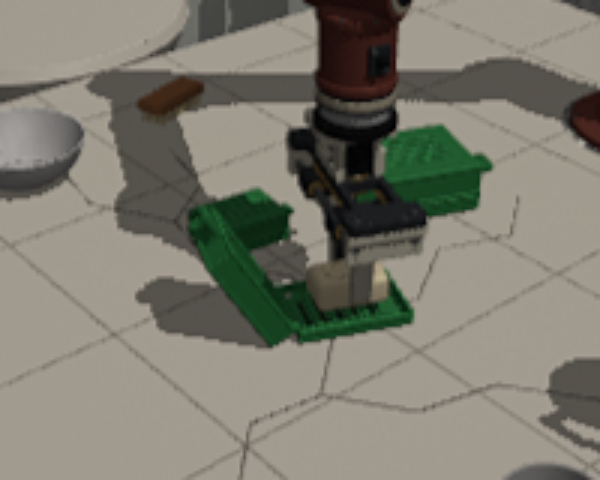

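View pics/wrist7.png

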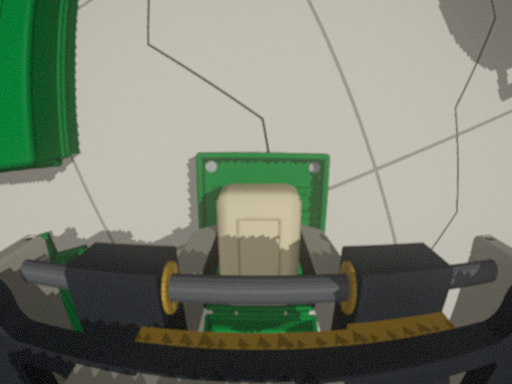

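The soap is gripped at 45.8 mm and has lifted level; the ribs are visible beneath it. I'll raise it gently and centre it over the dish.

Request:
{"op": "move_arm", "data": {
  "deltas": [
    {"dp": [0, 0, -8], "twist": [0, 0, 0]},
    {"dp": [0, 1, -20], "twist": [0, 0, 0]},
    {"dp": [0, 2, -33], "twist": [0, 0, 0]},
    {"dp": [0, 3, -46], "twist": [0, 0, 0]},
    {"dp": [0.5, 5, -59], "twist": [0, 0, 0]}
  ]
}}

```text
clock: 13.2
tcp_pos: [560.1, 48.8, 87.1]
eef_rot: [[0.386, 0.923, 0.001], [0.923, -0.386, 0.0], [0.001, 0.001, -1.0]]
ft_force: [0.7, -0.0, -1.1]
width: 46.3
```

Request:
{"op": "move_arm", "data": {
  "deltas": [
    {"dp": [0, 0, -13], "twist": [0, 0, 0]},
    {"dp": [0, 0, -27], "twist": [0, 0, 0]},
    {"dp": [0, 0, -40], "twist": [0, 0, 0]},
    {"dp": [0, 0, -52], "twist": [0, 0, 0]},
    {"dp": [0, 0, -60], "twist": [0, 0, 0]}
  ]
}}

```text
clock: 13.82
tcp_pos: [560.1, 49.0, 146.8]
eef_rot: [[0.386, 0.923, 0.001], [0.923, -0.386, 0.0], [0.001, 0.001, -1.0]]
ft_force: [-0.2, 0.7, -0.8]
width: 46.3
```

Request:
{"op": "move_arm", "data": {
  "deltas": [
    {"dp": [0, 0, 0], "twist": [0, 0, 0]},
    {"dp": [0, 0, 0], "twist": [0, 0, 0]},
    {"dp": [0, 0, 0], "twist": [0, 0, 0]},
    {"dp": [0, 0, 0], "twist": [0, 0, 0]}
  ]
}}

```text
clock: 14.32
tcp_pos: [559.7, 48.9, 145.5]
eef_rot: [[0.386, 0.923, -0.0], [0.923, -0.386, 0.0], [0.0, -0.0, -1.0]]
ft_force: [0.3, -0.2, -1.1]
width: 45.8
```

```bash
python3 - <<'E'
from h import *
plan([560,49,145],67.4)
im,d,pose=wsnap('wrist8')
P,u,v=wpts(d,(d>0),pose);q=(P-pose[0])@pose[1]
k=(np.abs(q[:,0])<20)&(q[:,1]>-45)&(q[:,1]<40)&(P[:,2]>pose[0][2]-15)&(P[:,2]<pose[0][2]+40)
S=P[k];qs=q[k];t=S[:,2]>np.percentile(S[:,2],40)
A=np.c_[qs[t][:,:2],np.ones(t.sum())];c=np.linalg.lstsq(A,S[t][:,2],rcond=None)[0];print('soap top slope deg',np.degrees(c[:2]),c[2],'tool y',np.percentile(qs[:,1],[1,99]),'x',np.percentile(qs[:,0],[1,99]),'z',np.percentile(S[:,2],[1,50,99]))
im,d=viewer.snapshot('scene');cv2.imwrite('pics/scene5.png',cv2.resize(im[80:240,150:350],None,fx=3,fy=3)[:,:,::-1]);np.savez('pics/scene5.npz',im=im,d=d)
im,d=viewer.snapshot('top');cv2.imwrite('pics/top5.png',im[:,:,::-1])
E
```

```text
t 14.325 p [559.7  48.9 145.5] F [ 0.3 -0.2 -1.1] w 45.8
dp [0.3 0.3 0.5] twist [-0.  -0.  -0.1]
soap top slope deg [-0.14986627 -0.0916186 ] 164.73619287108133 tool y [-34.80791506  12.06092556] x [-19.54267205  19.44556243] z [143.57140229 164.25998218 165.91507268]
```

View pics/scene5.png

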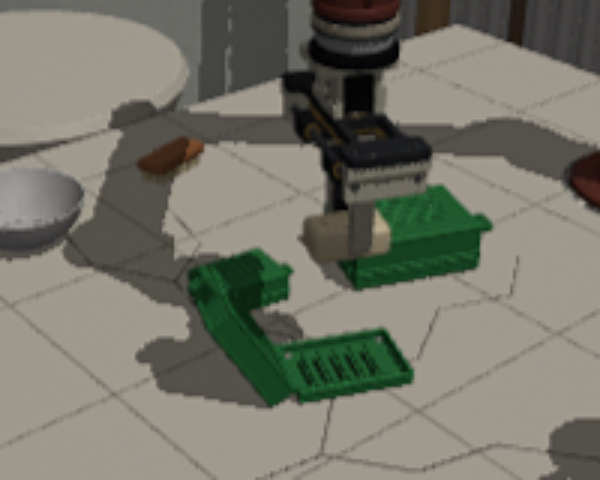

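View pics/wrist8.png

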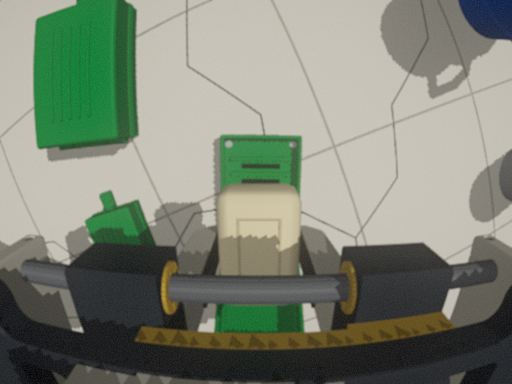

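View pics/top5.png

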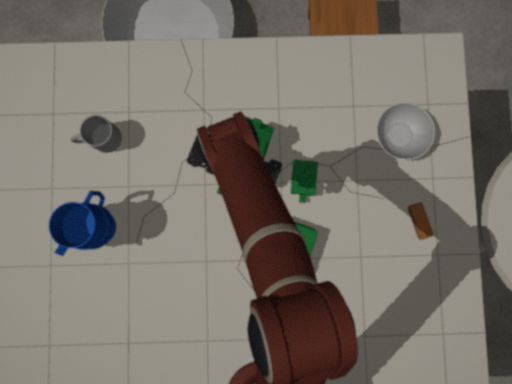

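The soap's top is level to 0.2° and its underside is about 135 mm up. The lid stays open, and the mug, jug, bowl and brush are where they were. Next is the hold.

Request:
{"op": "move_arm", "data": {
  "deltas": [
    {"dp": [0, 0, 0], "twist": [0, 0, 0]},
    {"dp": [0, 0, 0], "twist": [0, 0, 0]},
    {"dp": [0, 0, 0], "twist": [0, 0, 0]},
    {"dp": [0, 0, 0], "twist": [0, 0, 0]},
    {"dp": [0, 0, 0], "twist": [0, 0, 0]}
  ]
}}

```text
clock: 15.1
tcp_pos: [559.9, 48.9, 145.9]
eef_rot: [[0.386, 0.923, 0.001], [0.923, -0.386, 0.0], [0.001, 0.0, -1.0]]
ft_force: [-0.7, -0.3, -1.4]
width: 45.7
```

Request:
{"op": "move_arm", "data": {
  "deltas": [
    {"dp": [0, 0, 0], "twist": [0, 0, 0]},
    {"dp": [0, 0, 0], "twist": [0, 0, 0]},
    {"dp": [0, 0, 0], "twist": [0, 0, 0]},
    {"dp": [0, 0, 0], "twist": [0, 0, 0]},
    {"dp": [0, 0, 0], "twist": [0, 0, 0]}
  ]
}}

```text
clock: 15.72
tcp_pos: [559.9, 48.9, 145.9]
eef_rot: [[0.386, 0.923, 0.001], [0.923, -0.386, 0.0], [0.001, 0.0, -1.0]]
ft_force: [-0.2, 0.1, -0.4]
width: 45.8
```

Request:
{"op": "move_arm", "data": {
  "deltas": [
    {"dp": [0, 0, 0], "twist": [0, 0, 0]},
    {"dp": [0, 0, 0], "twist": [0, 0, 0]},
    {"dp": [0, 0, 0], "twist": [0, 0, 0]},
    {"dp": [0, 0, 0], "twist": [0, 0, 0]},
    {"dp": [0, 0, 0], "twist": [0, 0, 0]}
  ]
}}

```text
clock: 16.35
tcp_pos: [559.9, 48.9, 145.9]
eef_rot: [[0.386, 0.923, 0.001], [0.923, -0.386, 0.0], [0.001, 0.0, -1.0]]
ft_force: [0.1, -1.2, -0.7]
width: 46.0
```

Request:
{"op": "move_arm", "data": {
  "deltas": [
    {"dp": [0, 0, 0], "twist": [0, 0, 0]},
    {"dp": [0, 0, 0], "twist": [0, 0, 0]},
    {"dp": [0, 0, 0], "twist": [0, 0, 0]},
    {"dp": [0, 0, 0], "twist": [0, 0, 0]},
    {"dp": [0, 0, 0], "twist": [0, 0, 0]}
  ]
}}

```text
clock: 16.98
tcp_pos: [559.9, 48.9, 145.9]
eef_rot: [[0.386, 0.923, 0.001], [0.923, -0.386, 0.0], [0.001, 0.0, -1.0]]
ft_force: [0.2, 0.5, -1.4]
width: 45.6
```

Request:
{"op": "move_arm", "data": {
  "deltas": [
    {"dp": [0, 0, 0], "twist": [0, 0, 0]},
    {"dp": [0, 0, 0], "twist": [0, 0, 0]},
    {"dp": [0, 0, 0], "twist": [0, 0, 0]},
    {"dp": [0, 0, 0], "twist": [0, 0, 0]},
    {"dp": [0, 0, 0], "twist": [0, 0, 0]}
  ]
}}

```text
clock: 17.6
tcp_pos: [559.9, 48.9, 145.9]
eef_rot: [[0.386, 0.923, 0.001], [0.923, -0.386, 0.0], [0.001, 0.0, -1.0]]
ft_force: [-0.6, 0.2, -1.0]
width: 46.1
```

Request:
{"op": "move_arm", "data": {
  "deltas": [
    {"dp": [0, 0, 0], "twist": [0, 0, 0]},
    {"dp": [0, 0, 0], "twist": [0, 0, 0]},
    {"dp": [0, 0, 0], "twist": [0, 0, 0]},
    {"dp": [0, 0, 0], "twist": [0, 0, 0]},
    {"dp": [0, 0, 0], "twist": [0, 0, 0]}
  ]
}}

```text
clock: 18.23
tcp_pos: [559.9, 48.9, 145.9]
eef_rot: [[0.386, 0.923, 0.001], [0.923, -0.386, 0.0], [0.001, 0.0, -1.0]]
ft_force: [-0.9, 0.5, -1.0]
width: 46.0
```

Request:
{"op": "move_arm", "data": {
  "deltas": [
    {"dp": [0, 0, 0], "twist": [0, 0, 0]},
    {"dp": [0, 0, 0], "twist": [0, 0, 0]},
    {"dp": [0, 0, 0], "twist": [0, 0, 0]},
    {"dp": [0, 0, 0], "twist": [0, 0, 0]},
    {"dp": [0, 0, 0], "twist": [0, 0, 0]}
  ]
}}

```text
clock: 18.85
tcp_pos: [559.9, 48.9, 145.9]
eef_rot: [[0.386, 0.923, 0.001], [0.923, -0.386, 0.0], [0.001, 0.0, -1.0]]
ft_force: [-0.1, -0.3, -0.8]
width: 46.0
```

```bash
python3 - <<'E'
from h import *
plan([560,49,145],67.4)
im,d,pose=wsnap('wrist9')
P,u,v=wpts(d,(d>0),pose);q=(P-pose[0])@pose[1]
k=(np.abs(q[:,0])<15)&(q[:,1]>-32)&(q[:,1]<40)&(P[:,2]>pose[0][2]+14)&(P[:,2]<pose[0][2]+40)
A=np.c_[q[k][:,:2],np.ones(k.sum())];c=np.linalg.lstsq(A,P[k][:,2],rcond=None)[0];print('slope deg',np.degrees(c[:2]),c[2])
im,d=viewer.snapshot('scene');cv2.imwrite('pics/scene6.png',im[:,:,::-1])
E
```

```text
t 18.85 p [559.9  48.9 145.9] F [-0.1 -0.3 -0.8] w 46.0
dp [0.1 0.1 0.9] twist [ 0.  -0.  -0.1]
slope deg [-0.06285418  0.71438973] 165.00794580253762
```

View pics/scene6.png

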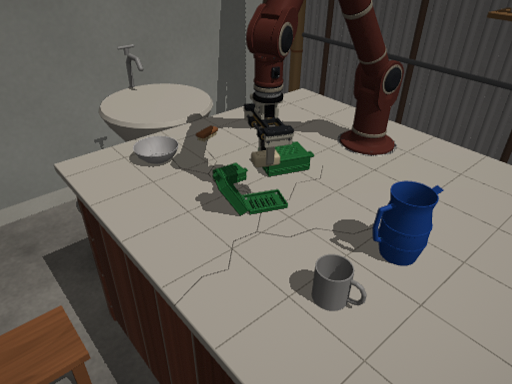

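The scene shows the soap held at (265,158) above the open dish at (262,202), and everything else is unchanged. The pose was steady for over 4 s, so I'm handing in.

```bash
python3 -c "
from h import *
print(ticket.sign_off())"
```

```text
the job is handed in; nothing more can be done
None
```

I opened the middle-sized dish's lid by its thumb tab and swung it back until it rested open. I then lifted the soap out and held it over the middle of the dish. The job was handed in at about 18.9 s with the gripper still holding the soap.

**Last checks:**
- **Position:** The tool was steady at (559.9, 48.9, 145.9) for about 4 s, against a measured dish centre of about (559.5, 49). By my estimate that puts the soap's underside about 135 mm above the ledge.
- **Grip:** The fingers stood at 46 mm, the width of the soap, with a 20 N grip.
- **Level:** The two fits of the soap's top disagree slightly: 0.1–0.2° just after the lift, then 0.7° about one axis before sign-off. The second used a different crop of a noisy picture, and I did not resolve which is right. The tool itself stayed level to 0.1°.
- **Surroundings:** The lid is still open in the last picture. By eye, the mug, jug, brush and bowl are where they started. The highest wrist-force reading I saw was about 6 N.

One other disagreement: the top and scene cameras differed by about 8 mm in x on the dish position. I used the wrist camera for the grasps instead, and both went in centred.

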